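# Fit and dog down the port covers of a pipe header

## Task

Close off the pipe header: fit every cover disc that lies on the bench to a port of its own (any port). Swing that port's dog open by its T-handle, tuck the cover's plain edge under the fixed claw, then lower the cover level and fully home in its recess, with the yellow tab lying in the slot on the dog's side. Then turn the T-handle back clockwise until the dog is at its stop over the tab. Leave the pail, the pipe clamp and the roll where they are.

Things in the scene. Friction and masses are not known exactly. Their poses are not given: they have to be found in the camera images.
- header: Blue steel pipe header fixed to the bench: 60 mm pipe, 400 mm long along its y, with three identical upward-facing ports in a row 130 mm apart. Each port has a fixed red-brown claw on its -x side and a red-brown swivelling dog under a steel T-handle on its +x side. A cover goes in with its plain edge under the claw and its tab under the dog. Origin: on the bench under the middle port; z up.
- port0 (a point): Centre of the seat (floor of the counterbore) of port 0, 92 mm above the bench; x from claw to dog, z up. Counterbore 84 mm across, 10 mm deep, its wall 8 mm thick with an open slot 27 mm wide at +x for the tab. Claw lip: 36 mm wide, edge 34 mm from the centre at -x (8 mm overhang), 11.5 to 18.5 mm above the seat: a cover fits under it only tilted 12 to 18 degrees, tab side up, then levelled.
- port1 (a point): Centre of the seat (floor of the counterbore) of port 1, 92 mm above the bench; x from claw to dog, z up. Counterbore 84 mm across, 10 mm deep, its wall 8 mm thick with an open slot 27 mm wide at +x for the tab. Claw lip: 36 mm wide, edge 34 mm from the centre at -x (8 mm overhang), 11.5 to 18.5 mm above the seat: a cover fits under it only tilted 12 to 18 degrees, tab side up, then levelled.
- port2 (a point): Centre of the seat (floor of the counterbore) of port 2, 92 mm above the bench; x from claw to dog, z up. Counterbore 84 mm across, 10 mm deep, its wall 8 mm thick with an open slot 27 mm wide at +x for the tab. Claw lip: 36 mm wide, edge 34 mm from the centre at -x (8 mm overhang), 11.5 to 18.5 mm above the seat: a cover fits under it only tilted 12 to 18 degrees, tab side up, then levelled.
- dog0 (a joint): Angle (rad) of port 0's dog about a vertical axis 84 mm from the port centre, at +x. 0: at its stop, nose towards the port centre, 2 mm above the tab of a cover lying flat. Grows anticlockwise from above to 2.0 (open); starts below 0.5, in the way of a cover: open it past 1.5 to fit one. Stays where left (0.12 N m). Nose 40 mm long from the axis, 18 mm wide, 12 to 22 mm above the seat.
- tbar0 (a point): Centre of the T-handle of port 0's dog, on the dog's axis, 57 mm above the seat: a level steel bar 44 mm long (along its x), 10 mm thick (along its y), 16 mm high, on a 14 mm stem. It turns with the dog; the dog's nose points along -x of this point.
- dog1 (a joint): Angle (rad) of port 1's dog about a vertical axis 84 mm from the port centre, at +x. 0: at its stop, nose towards the port centre, 2 mm above the tab of a cover lying flat. Grows anticlockwise from above to 2.0 (open); starts below 0.5, in the way of a cover: open it past 1.5 to fit one. Stays where left (0.12 N m). Nose 40 mm long from the axis, 18 mm wide, 12 to 22 mm above the seat.
- tbar1 (a point): Centre of the T-handle of port 1's dog, on the dog's axis, 57 mm above the seat: a level steel bar 44 mm long (along its x), 10 mm thick (along its y), 16 mm high, on a 14 mm stem. It turns with the dog; the dog's nose points along -x of this point.
- dog2 (a joint): Angle (rad) of port 2's dog about a vertical axis 84 mm from the port centre, at +x. 0: at its stop, nose towards the port centre, 2 mm above the tab of a cover lying flat. Grows anticlockwise from above to 2.0 (open); starts below 0.5, in the way of a cover: open it past 1.5 to fit one. Stays where left (0.12 N m). Nose 40 mm long from the axis, 18 mm wide, 12 to 22 mm above the seat.
- tbar2 (a point): Centre of the T-handle of port 2's dog, on the dog's axis, 57 mm above the seat: a level steel bar 44 mm long (along its x), 10 mm thick (along its y), 16 mm high, on a 14 mm stem. It turns with the dog; the dog's nose points along -x of this point.
- cover0_lug (a point): Cover 0 (may be absent; all alike): aluminium disc 80 mm across, 8 mm thick, 0.25 to 0.42 kg, lying flat on the bench at the start. Upright steel lug across its middle to hold it by: 12 mm thick (x), 44 mm wide (y), from 8 to 42 mm above the disc's underside. This point: on the disc's axis, 25 mm above its underside; x to the tab, y along the lug, z up.
- cover0_tab (a point): End of the yellow tab of cover 0: 20 mm wide, sticking out 13 mm from the rim, 1 to 10 mm above the disc's underside. This point: 53 mm from the disc's axis, 5.5 mm above its underside; axes as the cover's.
- cover1_lug (a point): Cover 1 (may be absent; all alike): aluminium disc 80 mm across, 8 mm thick, 0.25 to 0.42 kg, lying flat on the bench at the start. Upright steel lug across its middle to hold it by: 12 mm thick (x), 44 mm wide (y), from 8 to 42 mm above the disc's underside. This point: on the disc's axis, 25 mm above its underside; x to the tab, y along the lug, z up.
- cover1_tab (a point): End of the yellow tab of cover 1: 20 mm wide, sticking out 13 mm from the rim, 1 to 10 mm above the disc's underside. This point: 53 mm from the disc's axis, 5.5 mm above its underside; axes as the cover's.
- cover2_lug (a point): Cover 2 (may be absent; all alike): aluminium disc 80 mm across, 8 mm thick, 0.25 to 0.42 kg, lying flat on the bench at the start. Upright steel lug across its middle to hold it by: 12 mm thick (x), 44 mm wide (y), from 8 to 42 mm above the disc's underside. This point: on the disc's axis, 25 mm above its underside; x to the tab, y along the lug, z up.
- cover2_tab (a point): End of the yellow tab of cover 2: 20 mm wide, sticking out 13 mm from the rim, 1 to 10 mm above the disc's underside. This point: 53 mm from the disc's axis, 5.5 mm above its underside; axes as the cover's.
- pail: White plastic pail with its lid on, 150 mm across, 130 mm high; origin at its underside. Bystander.
- pipe_clamp: Half of a steel pipe clamp, arch upward, about 162 x 40 mm, 47 mm high; origin under its middle. Bystander.
- band_roll: Roll of pale banding tape lying flat, 96 mm across, 30 mm high; origin at its underside. Bystander.
Things that resemble listed ones, but are neither listed nor needed, are in the scene too. What is shaped like the part that bears cover2_lug but green or red is not meant. What is shaped like the part that bears cover1_lug but turquoise is not meant.

How it is judged (in metres and radians):
At the end, for the whole second after the job is handed in: Every cover present lies in a port of its own: within 5 mm of the seat's centre, its underside within 2.5 mm of the seat, within 0.06 rad of level, its tab in the slot (within 0.12 rad of the port's +x); that port's dog is closed (joint below 0.25 rad) (((horizontal distance between cover0_lug and port0 below 0.005 m and z of cover0_lug in the frame of port0 between 0.0225 and 0.0275 m and angle between cover0_lug's own z axis and vertical below 0.06 rad and x of cover0_tab in the frame of port0 above 0.043 m and angle between the x axis of cover0_lug and the x axis of port0, either way round below 0.12 rad and value of joint dog0 below 0.25 rad) or (horizontal distance between cover0_lug and port1 below 0.005 m and z of cover0_lug in the frame of port1 between 0.0225 and 0.0275 m and angle between cover0_lug's own z axis and vertical below 0.06 rad and x of cover0_tab in the frame of port1 above 0.043 m and angle between the x axis of cover0_lug and the x axis of port1, either way round below 0.12 rad and value of joint dog1 below 0.25 rad) or (horizontal distance between cover0_lug and port2 below 0.005 m and z of cover0_lug in the frame of port2 between 0.0225 and 0.0275 m and angle between cover0_lug's own z axis and vertical below 0.06 rad and x of cover0_tab in the frame of port2 above 0.043 m and angle between the x axis of cover0_lug and the x axis of port2, either way round below 0.12 rad and value of joint dog2 below 0.25 rad)) and ((horizontal distance between cover1_lug and port0 below 0.005 m and z of cover1_lug in the frame of port0 between 0.0225 and 0.0275 m and angle between cover1_lug's own z axis and vertical below 0.06 rad and x of cover1_tab in the frame of port0 above 0.043 m and angle between the x axis of cover1_lug and the x axis of port0, either way round below 0.12 rad and value of joint dog0 below 0.25 rad) or (horizontal distance between cover1_lug and port1 below 0.005 m and z of cover1_lug in the frame of port1 between 0.0225 and 0.0275 m and angle between cover1_lug's own z axis and vertical below 0.06 rad and x of cover1_tab in the frame of port1 above 0.043 m and angle between the x axis of cover1_lug and the x axis of port1, either way round below 0.12 rad and value of joint dog1 below 0.25 rad) or (horizontal distance between cover1_lug and port2 below 0.005 m and z of cover1_lug in the frame of port2 between 0.0225 and 0.0275 m and angle between cover1_lug's own z axis and vertical below 0.06 rad and x of cover1_tab in the frame of port2 above 0.043 m and angle between the x axis of cover1_lug and the x axis of port2, either way round below 0.12 rad and value of joint dog2 below 0.25 rad)) and ((horizontal distance between cover2_lug and port0 below 0.005 m and z of cover2_lug in the frame of port0 between 0.0225 and 0.0275 m and angle between cover2_lug's own z axis and vertical below 0.06 rad and x of cover2_tab in the frame of port0 above 0.043 m and angle between the x axis of cover2_lug and the x axis of port0, either way round below 0.12 rad and value of joint dog0 below 0.25 rad) or (horizontal distance between cover2_lug and port1 below 0.005 m and z of cover2_lug in the frame of port1 between 0.0225 and 0.0275 m and angle between cover2_lug's own z axis and vertical below 0.06 rad and x of cover2_tab in the frame of port1 above 0.043 m and angle between the x axis of cover2_lug and the x axis of port1, either way round below 0.12 rad and value of joint dog1 below 0.25 rad) or (horizontal distance between cover2_lug and port2 below 0.005 m and z of cover2_lug in the frame of port2 between 0.0225 and 0.0275 m and angle between cover2_lug's own z axis and vertical below 0.06 rad and x of cover2_tab in the frame of port2 above 0.043 m and angle between the x axis of cover2_lug and the x axis of port2, either way round below 0.12 rad and value of joint dog2 below 0.25 rad))); the robot touches nothing.
It fails at once if the pail was moved more than 3 cm (distance of pail from where it was at the start of the episode above 0.03 m).
It fails at once if the pipe clamp was moved more than 3 cm (distance of pipe_clamp from where it was at the start of the episode above 0.03 m).
It fails at once if the roll was moved more than 3 cm (distance of band_roll from where it was at the start of the episode above 0.03 m).
Of cover0, cover1, cover2 only 2 to 3 are there at a start; the rules pass over those that are not, and their reading is None.
At some moment in a run one of cover0, cover1, cover2 may be knocked a few centimetres aside while the robot is not near it.
It also fails if it takes over 210 s, if anything falls off the work surface, if the arm or the gripper's body presses on something with over 40 N, if the wrist force passes 120 N, or if a joint passes its speed limit or range.

## Robot

A 6-joint arm with a two-finger parallel gripper is mounted at the origin on the work surface. World frame = base frame: x ahead of the robot, y to its left, z up, the work surface at z = 0. Lengths are in mm, angles in rad, forces in N, time in s.
With the tool pointing down it reaches from about 275 to 1000 mm from the base axis. Payload 8.4 kg.
Tool frame: the origin (TCP) lies at the very end of the fingers, on their centre line; the grasp point (between the pads) lies 19 mm behind it; z points along the fingers, y is the direction in which the jaws open and shut (so a half turn about z gives the same grasp; the last joint's range is limited). The gripper opens to 85 mm and grips with 20 to 120 N. Pads are 22 mm wide; open, the fingers measure 114 mm over their backs; the gripper's body (76 mm by 85 mm) begins 54 mm behind the grasp point. The pads swing forward as they close: fully open they stand 13 mm farther back than shut.
Start: joints at [-1.291, 0.353, 1.633, -0, 1.155, -0.002], TCP at [173.802, -600.351, 231.281] pointing down, gripper open.
Joint ranges: [-2.63, 2.63], [-0.92, 2.1], [0.06, 2.66], [-1.3, 4.44], [0, 2.69], [-3.02, 3.02]. Speed limits (rad/s): [2.22, 2.22, 2.79, 3.14, 3.14, 3.14].

## Interface

Orientations are given as [roll, pitch, yaw] about the fixed x, y, z axes, in that order (R = Rz(yaw) Ry(pitch) Rx(roll)).
In Python, from plant import movep, move_l, movej, command_gripper, pause, ik, get_state, capture, Unreachable, finish_job gives the robot as it stands. The module is installed in compiled form; this text tells all that it offers. Calls block until the motion is done:
- movep(position, orientation): joint-space move of the TCP to a pose.
- move_l(position, rotation=None, speed=150): straight line of the TCP; rotation=None keeps the orientation; speed is the mean speed in mm/s.
- movej(angles): joint-space move.
- command_gripper(opening, effort=None): finger opening in mm; effort is the grip in N (None keeps the last); returns when the fingers have stopped.
- pause(seconds).
- ik(position, orientation): joint angles nearest the present ones, or None.
- get_state(): the state.
- capture(name): name is "side" or "top"; returns a dict with "img" (480x640x3 uint8, red, green, blue), "fx", "fy", "cx", "cy" (pixels), "R" (3x3) and "t" (3): a world point X has camera coordinates R X + t. Camera axes: x right, y down, z forward; pixel columns grow to the right and rows downward; lengths in mm; the calibration is good to about 2 mm. A picture is of the moment at which its call begins. There is no depth.
A pose or a line that the arm cannot do raises Unreachable and nothing moves.
- finish_job(): hands the job in, once; it reports no verdict.
The state is a dict: "time": time; "joint_positions": joint angles; "qd": joint speeds; "joint_efforts": joint torques, N m; "eef_pos": TCP position; "orientation": TCP orientation; "force": force on the tool from outside, world axes, zero at the start; "moment": the same for the moment, N m; "gripper_width": finger opening in mm.
Only numpy, scipy, OpenCV 4.12 (cv2) and the standard library are available. Lean on these libraries where they do the work, as an engineer would, in place of code of your own. Each camera call takes 0.05 s, during which the arm holds its last target.

## Working session

There is one attempt and no reset: what is moved stays moved. The work goes in short steps, each a Python script; the robot and the scene stay as the last script left them, time stands still between calls to the robot, and variables do not carry over. Pictures are saved under pics/ and viewed, and the job is handed in when it is done.

```bash
mkdir -p pics; ls
python3 - <<'E'
from plant import *
import cv2,pickle,numpy as np
for n in("top","side"):
    c=capture(n); cv2.imwrite(f"pics/{n}0.png",c["img"][:,:,::-1]); pickle.dump(c,open(f"{n}0.pkl","wb"))
    print(n,c["fx"],c["fy"],c["cx"],c["cy"],np.round(c["R"],4).tolist(),np.round(c["t"],1).tolist())
s=get_state();print(s)
E
```

```text
pics
top 618.3800060295719 618.3800060295719 310.8388560192041 229.97038044903584 [[-0.023, -0.9997, -0.005], [-0.997, 0.0233, -0.0742], [0.0743, 0.0033, -0.9972]] [139.5, 555.0, 1283.5]
side 607.973283384973 607.973283384973 316.39473994271253 236.7151238374421 [[-0.7901, -0.613, -0.0017], [-0.3591, 0.465, -0.8092], [0.4968, -0.6388, -0.5875]] [468.7, 221.1, 1118.7]
{'time': 0.1, 'joint_positions': array([-1.29141025e+00,  3.53597263e-01,  1.63410605e+00,  1.47774677e-05,
        1.15519960e+00, -2.41212200e-03]), 'qd': array([ 5.73587581e-04, -2.33752249e-03, -2.94669133e-04, -1.05139237e-03,
        6.67464524e-05,  8.04125758e-05]), 'joint_efforts': array([ 9.91592242e-04, -6.06355834e+01, -3.42819035e+01,  1.45603753e-04,
        4.07333122e-03, -2.04674473e-05]), 'eef_pos': array([ 173.67351149, -599.91052281,  230.60547487]), 'orientation': array([-3.14028243e+00, -1.66721901e-05,  2.81792211e-01]), 'force': array([ 0.43434445, -0.09296892,  0.8502031 ]), 'moment': array([ 0.00072432, -0.02978984, -0.0151193 ]), 'gripper_width': 85.16971309015844}
```

View pics/top0.png

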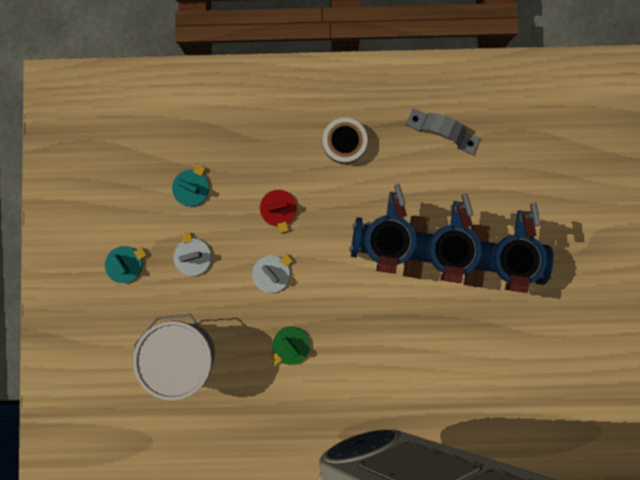

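View pics/side0.png

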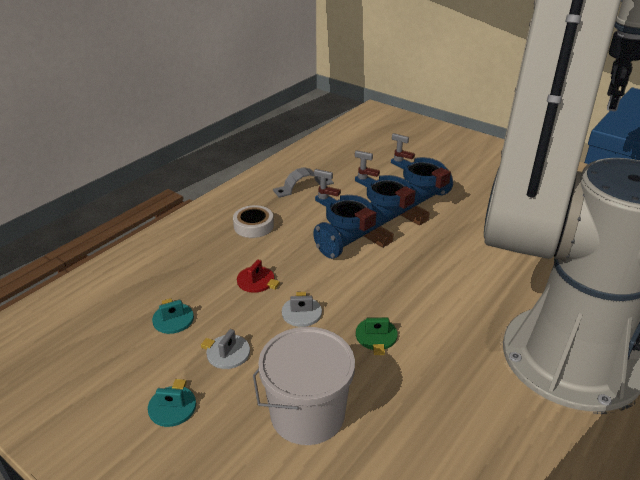

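```bash
cat > h.py <<'E'
import numpy as np,cv2,pickle
from plant import *
def proj(c,X):
    X=np.atleast_2d(np.asarray(X,float)); p=X@np.array(c["R"]).T+np.array(c["t"])
    return np.c_[c["fx"]*p[:,0]/p[:,2]+c["cx"],c["fy"]*p[:,1]/p[:,2]+c["cy"]]
def ray(c,u,v,z):
    R=np.array(c["R"]);t=np.array(c["t"]); o=-R.T@t
    d=R.T@np.array([(u-c["cx"])/c["fx"],(v-c["cy"])/c["fy"],1.]); return o+d*(z-o[2])/d[2]
def crop(c,name,u0,v0,u1,v1,k):
    im=cv2.resize(c["img"][v0:v1,u0:u1,::-1],None,fx=k,fy=k,interpolation=cv2.INTER_CUBIC); cv2.imwrite(f"pics/{name}.png",im)
E
python3 - <<'E'
from h import *
t=pickle.load(open("top0.pkl","rb"));s=pickle.load(open("side0.pkl","rb"))
crop(t,"tc1",90,150,330,310,3)
crop(t,"tc2",340,170,560,310,3)
crop(s,"sc1",140,250,420,430,2.8 and 2)
crop(s,"sc2",300,120,470,260,4)
E
```

```text
(no output)
```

View pics/tc1.png

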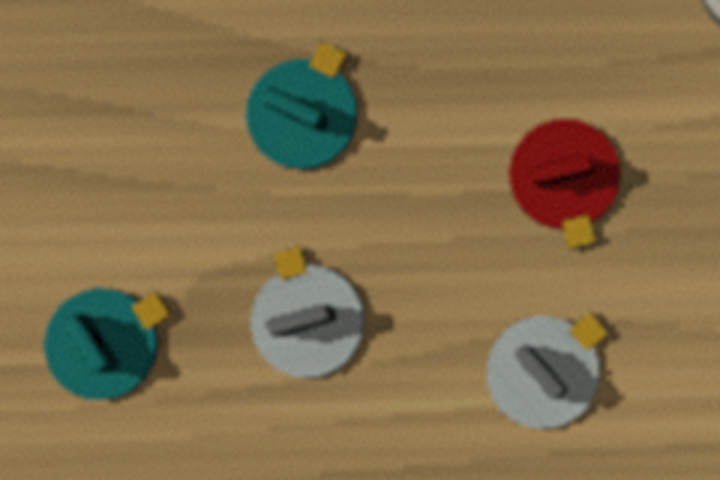

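View pics/tc2.png

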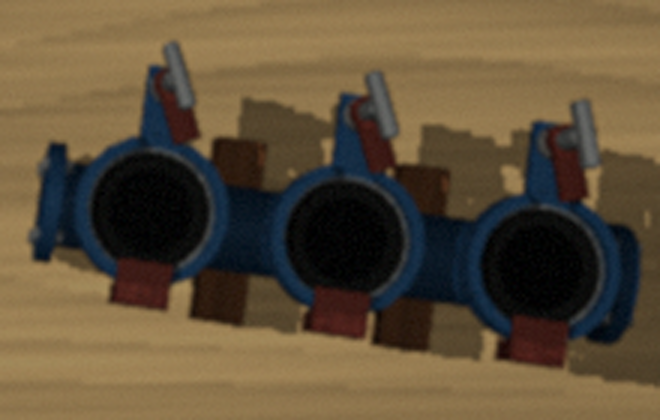

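View pics/sc2.png

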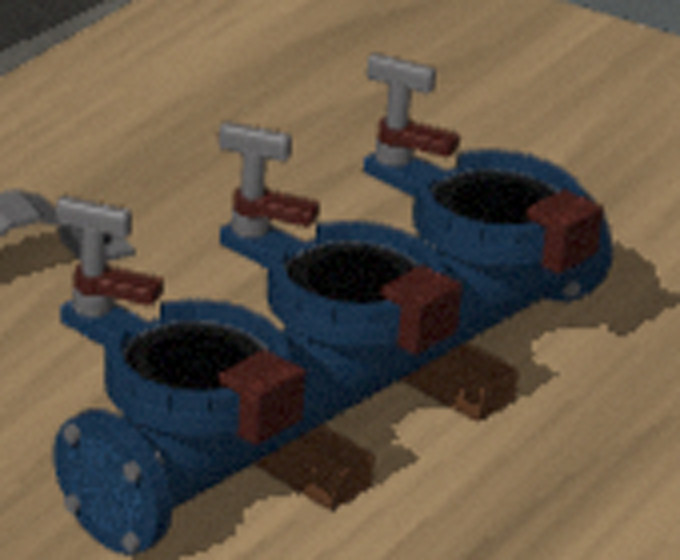

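```bash
cat >> h.py <<'E'
def Tz(x,y,a): 
    c,s=np.cos(a),np.sin(a); return lambda P: np.atleast_2d(P)@np.array([[c,-s,0],[s,c,0],[0,0,1]]).T+np.array([x,y,0])
def circ(r,z,cx=0,cy=0,n=72):
    a=np.linspace(0,2*np.pi,n); return np.c_[cx+r*np.cos(a),cy+r*np.sin(a),0*a+z]
def draw(c,name,polys,u0,v0,u1,v1,k):
    im=np.ascontiguousarray(cv2.resize(c["img"][v0:v1,u0:u1,::-1],None,fx=k,fy=k,interpolation=cv2.INTER_CUBIC))
    for P in polys:
        q=(proj(c,P)+0.5-[u0,v0])*k
        cv2.polylines(im,[np.round(q*8).astype(np.int32)],False,(0,255,255),1,cv2.LINE_AA,3)
    cv2.imwrite(f"pics/{name}.png",im)
def bar(L,w,z,a,cx,cy):
    P=np.array([[L,w],[-L,w],[-L,-w],[L,-w],[L,w]])/2; R=np.array([[np.cos(a),-np.sin(a)],[np.sin(a),np.cos(a)]])
    return np.c_[P@R.T+[cx,cy],np.full(5,z)]
def hdr(T,dogs):
    o=[]
    for i,d in enumerate(dogs):
        y=(i-1)*130
        o+=[T(circ(50,102,0,y)),T(circ(42,102,0,y)),T(bar(44,10,157,d,84,y)),T(bar(44,10,141,d,84,y)),T(np.array([[-34,y-18,110.5],[-34,y+18,110.5],[-34,y+18,103.5],[-34,y-18,103.5],[-34,y-18,110.5]]))]
    return o
E
python3 - <<'E'
from h import *
from scipy.optimize import least_squares
t=pickle.load(open("top0.pkl","rb"));s=pickle.load(open("side0.pkl","rb"))
# top picks: ports left to right = +y .. -y
P=[(151,208),(348,238),(545,265)]; B=[(178,74),(381,104),(585,133)]
P=np.array(P)/3+[340,170]-.5*(2/3); B=np.array(B)/3+[340,170]-.33
Bs=np.array([(96,216),(256,140),(402,71)])/4+[300,120]-.4   # side bar centres (z149)
for p in P: print(ray(t,*p,102))
for b in B: print('bar',ray(t,*b,157))
def f(v):
    T=Tz(*v); ys=[130,0,-130]
    return np.r_[(proj(t,T([[0,y,102] for y in ys]))-P).ravel(),(proj(t,T([[84,y,157] for y in ys]))-B).ravel(),(proj(s,T([[84,y,149] for y in ys]))-Bs).ravel()]
r=least_squares(f,[600,-200,0]);print(r.x,np.round(r.fun.reshape(-1,2),2).tolist())
T=Tz(*r.x); np.save("hdr.npy",r.x)
draw(t,"to1",hdr(T,[.35,.35,.35]),340,170,560,310,3)
draw(s,"so1",hdr(T,[.35,.35,.35]),300,120,470,260,4)
E
```

```text
[530.47486853 -29.52302952 102.        ]
[ 507.72448251 -158.20778471  102.        ]
[ 487.01785069 -286.54161962  102.        ]
bar [611.71531298 -42.48626962 157.        ]
bar [ 589.63898083 -169.76590097  157.        ]
bar [ 568.25752294 -297.25801309  157.        ]
[ 5.06936510e+02 -1.57925653e+02 -1.67757938e-01] [[0.15, 0.92], [-0.13, 0.4], [-0.18, 0.91], [0.69, 0.12], [1.15, -0.09], [1.53, 0.07], [-1.79, 0.95], [-1.48, 1.07], [-1.47, 1.22]]
```

View pics/to1.png

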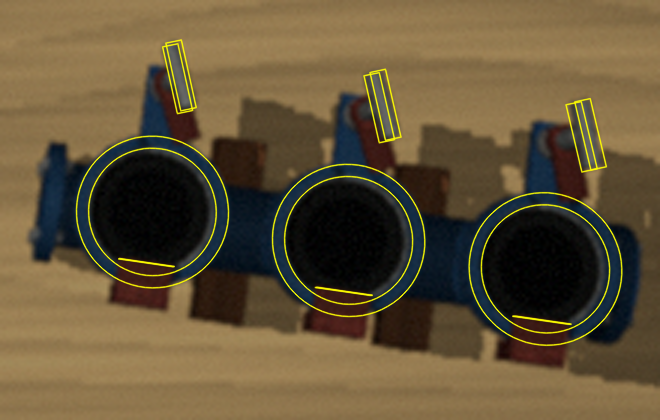

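View pics/so1.png

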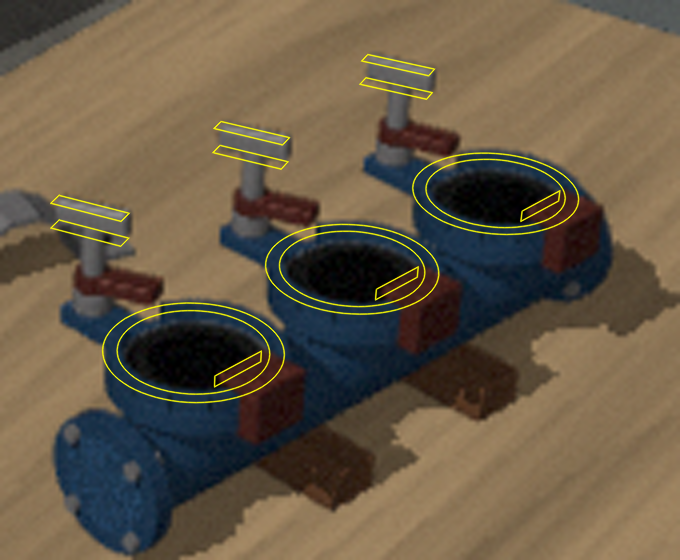

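```bash
cat >> h.py <<'E'
def covers(c):
    hsv=cv2.cvtColor(c["img"],cv2.COLOR_RGB2HSV); H,S,V=cv2.split(hsv)
    g=((S<50)&(V>90)).astype(np.uint8); y=((H>18)&(H<30)&(S>170)&(V>120)).astype(np.uint8)
    g=cv2.morphologyEx(g,cv2.MORPH_OPEN,np.ones((3,3)))
    yc=[]
    n,_,st,ce=cv2.connectedComponentsWithStats(y)
    yc=[ce[i] for i in range(1,n) if 20<st[i,4]<200]
    out=[]
    for k in cv2.findContours(g,cv2.RETR_EXTERNAL,cv2.CHAIN_APPROX_NONE)[0]:
        (u,v),r=cv2.minEnclosingCircle(k)
        if not 15<r<24: continue
        p=ray(c,u,v,8)
        for q in yc:
            t=ray(c,*q,10); d=np.hypot(*(t-p)[:2])
            if 35<d<60: out.append((p[0],p[1],np.arctan2(*(t-p)[1::-1]),r,d,u,v))
    return out
E
python3 - <<'E'
from h import *
t=pickle.load(open("top0.pkl","rb"));s=pickle.load(open("side0.pkl","rb"))
for o in covers(t): print(np.round(o,2))
pol=[]
for o in covers(t):
    T=Tz(*o[:3]); pol+=[T(circ(40,8)),T(bar(12,44,42,0,0,0)),T(bar(13,20,10,0,46.5,0))]
draw(t,"to2",pol,150,210,330,310,4)
draw(s,"so2",pol,190,270,350,380,4)
E
```

```text
[468.11 213.82  -0.86  18.87  43.85 270.72 273.68]
[5.0845e+02 3.8043e+02 2.7000e-01 1.8950e+01 4.3200e+01 1.9204e+02
 2.5646e+02]
```

View pics/to2.png

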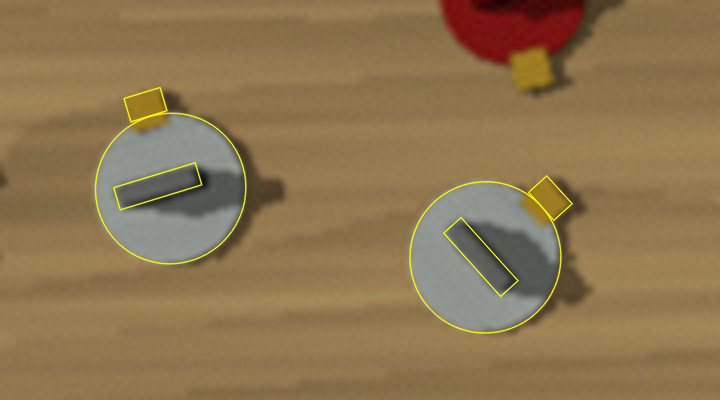

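View pics/so2.png

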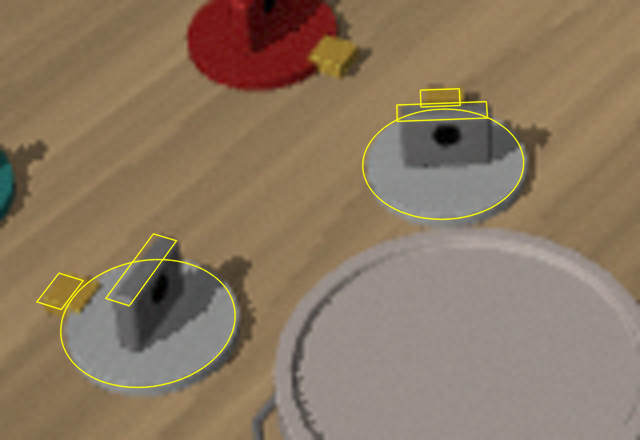

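```bash
cat >> h.py <<'E'
pi=np.pi
def st(m=""):
    s=get_state(); print(m,"t%.1f"%s["time"],"p",np.round(s["eef_pos"],1),"o",np.round(s["orientation"],3),"F",np.round(s["force"],1),"M",np.round(s["moment"],2),"w%.1f"%s["gripper_width"],flush=True); return s
E
python3 - <<'E'
from h import *
v=np.load("hdr.npy");T=Tz(*v)
p=T([84,130,0])[0]; print(p)
yaw=v[2]+.35
movep([p[0],p[1],260],[pi,0,yaw]); command_gripper(40,25); st()
move_l([p[0],p[1],143]); f0=st("down")["force"]
command_gripper(0); st("closed")
print(get_state()["joint_positions"].round(2))
c=capture("side");crop(c,"g1",280,100,480,260,4)
E
```

```text
[611.46366918 -43.77630711   0.        ]
 t3.1 p [611.4 -43.8 260. ] o [-3.142  0.     0.182] F [ 0.4  0.  -0.2] M [-0.03  0.04  0.01] w40.0
down t4.0 p [612.1 -43.8 143.8] o [ 3.141e+00 -1.000e-03  1.820e-01] F [ 1.1 -0.2 -0. ] M [-0.02 -0.06 -0.01] w40.0
closed t4.5 p [612.  -43.9 144.3] o [ 3.141e+00 -1.000e-03  1.830e-01] F [-2.1 -1.1  7.8] M [-0.05  0.42  0.16] w9.2
[-0.07  0.43  1.74 -0.    0.98  1.31]
```

View pics/g1.png

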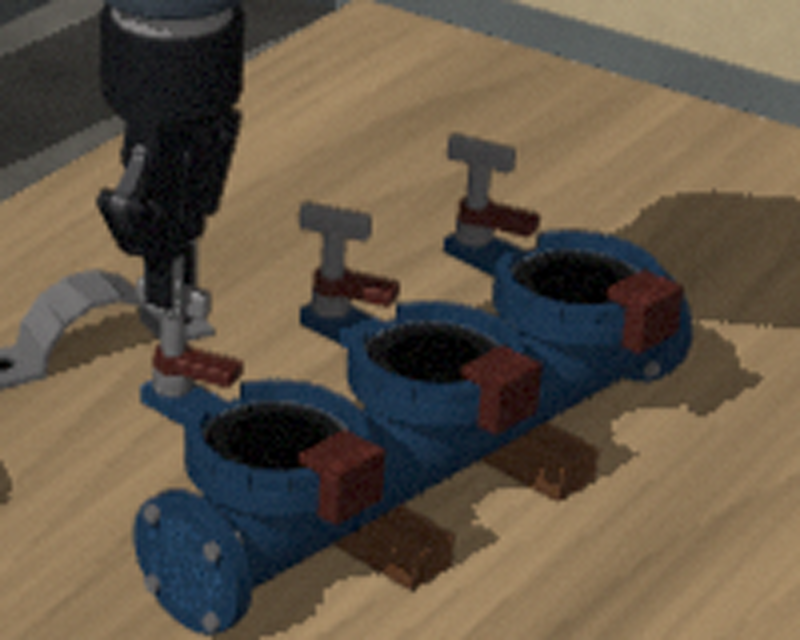

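Run:
```python
from h import *
v=np.load("hdr.npy");T=Tz(*v)
p=T([84,130,0])[0]
for a in (.8,1.3,1.8):
    movep([p[0],p[1],143],[pi,0,v[2]+a]); st(a)
command_gripper(30); st("open")
move_l([p[0],p[1],200]);st()
c=capture("side");crop(c,"g2",280,100,480,260,4)
```

```text
0.8 t5.0 p [611.6 -43.3 144.5] o [-3.142e+00 -1.000e-03  6.330e-01] F [-3.9  2.   9.9] M [0.42 0.7  0.11] w9.5
1.3 t5.6 p [611.  -42.8 144.5] o [-3.141e+00 -1.000e-03  1.133e+00] F [-6.7  4.6 12. ] M [0.76 1.13 0.05] w9.5
1.8 t6.1 p [610.2 -42.7 144.5] o [-3.140e+00 -2.000e-03  1.632e+00] F [-10.6   5.9  14.3] M [0.84 1.54 0.12] w8.8
open t6.4 p [611.4 -43.8 143. ] o [-3.142  0.     1.632] F [-0.2 -0.8  0.6] M [ 0.03  0.02 -0.06] w30.1
 t7.0 p [611.2 -43.8 199.7] o [-3.142 -0.     1.632] F [0.2 0.5 0. ] M [ 0.01 -0.03  0.02] w29.9
```

View pics/g2.png

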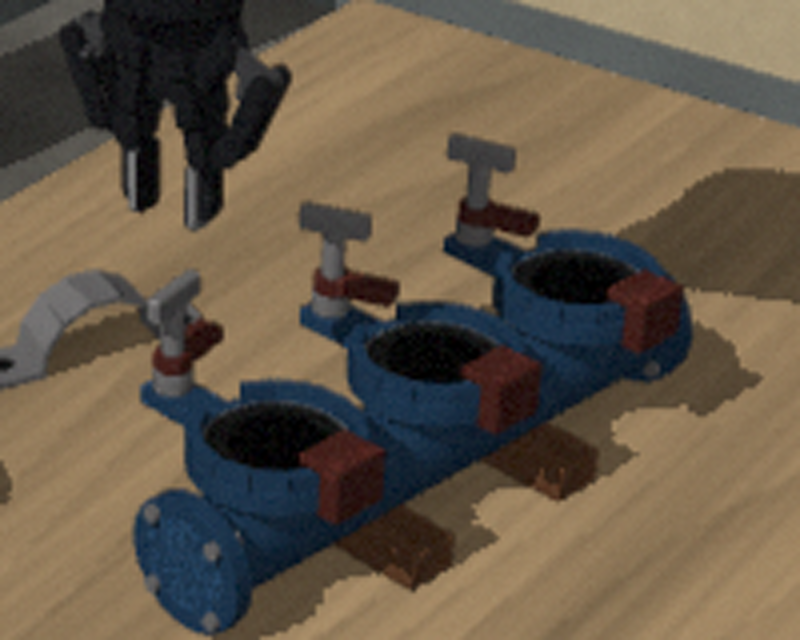

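Run:
```python
from h import *
v=np.load("hdr.npy"); v[0]-=1.3; v[1]-=.1; np.save("hdr2.npy",v); T=Tz(*v)
p=T([84,0,0])[0]; print(p)
movep([p[0],p[1],200],[pi,0,v[2]+.35])
move_l([p[0],p[1],143]); st("down"); command_gripper(0,25); st("closed")
for a in (.8,1.3,1.85):
    movep([p[0],p[1],143],[pi,0,v[2]+a]); st(a)
command_gripper(30); st("open")
move_l([p[0],p[1],250]);st()
c=capture("side");crop(c,"g3",280,100,480,260,4)
c=capture("top")
for o in covers(c): print(np.round(o,2))
```

```text
[ 588.45728527 -172.05131598    0.        ]
down t8.7 p [ 588.7 -171.8  143.2] o [-3.141  0.     0.183] F [ 0.2 -0.3  1. ] M [-0.01  0.    0.03] w30.0
closed t9.0 p [ 589.3 -172.3  144.4] o [ 3.141e+00 -2.000e-03  1.820e-01] F [-0.4  0.3  6.9] M [0.07 0.15 0.18] w9.3
0.8 t9.5 p [ 589.2 -171.9  144.4] o [ 3.14e+00 -2.00e-03  6.33e-01] F [-1.9  3.1  7.2] M [0.4  0.16 0.13] w8.9
1.3 t10.1 p [ 588.9 -171.6  144.4] o [ 3.141e+00 -1.000e-03  1.133e+00] F [-2.2  3.6  8.3] M [0.63 0.4  0.1 ] w9.5
1.85 t10.7 p [ 588.3 -171.5  144.4] o [ 3.141e+00 -1.000e-03  1.682e+00] F [-5.3  4.2 10. ] M [0.62 0.75 0.1 ] w8.8
open t11.0 p [ 588.4 -172.1  143. ] o [-3.141  0.     1.682] F [ 0.6  0.4 -0.3] M [-0.03  0.04  0.06] w30.1
 t11.8 p [ 587.9 -171.9  249.1] o [-3.140e+00 -1.000e-03  1.682e+00] F [-1.2  0.8 -0.4] M [-0.08 -0.04  0.05] w30.0
[468.17 213.99  -0.86  18.94  43.87 270.64 273.65]
[5.0810e+02 3.8008e+02 2.8000e-01 1.8990e+01 4.3640e+01 1.9221e+02
 2.5662e+02]
```

View pics/g3.png

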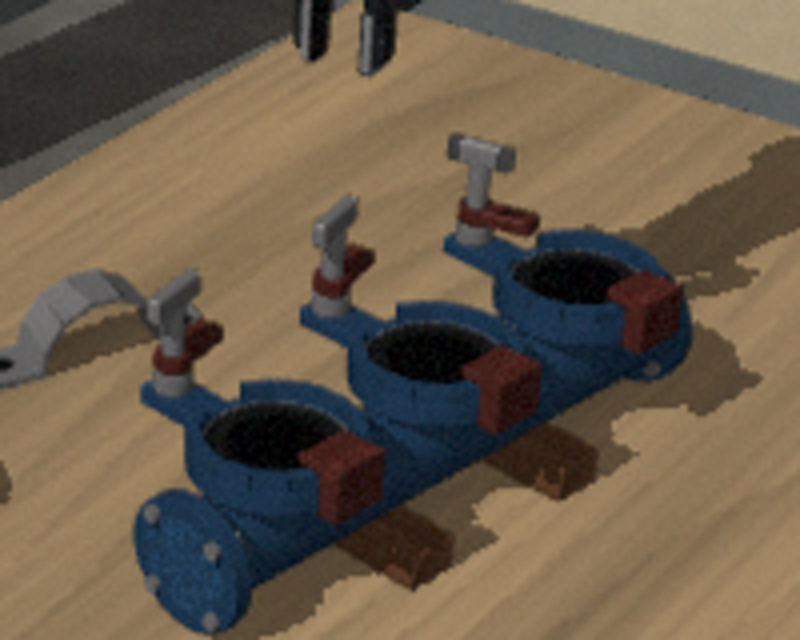

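```bash
cat >> h.py <<'E'
from scipy.spatial.transform import Rotation as Ro
HT=13
def pick(o,sy):
    """squeeze along the lug, then across it"""
    x,y,a=o[0]-1.5,o[1]-.7,o[2]
    command_gripper(70,20)
    movep([x,y,150],[pi,0,a+sy]); move_l([x,y,HT]); st("sq0")
    command_gripper(0); s=st("sq1"); e=s["eef_pos"]
    u=np.array([np.cos(a),np.sin(a)]); w=np.array([-u[1],u[0]])
    d=(e[:2]-[x,y])@w; print("lug-direction offset of centre",d)
    command_gripper(70); q=np.array([x,y])+d*w
    move_l([*q,62]); command_gripper(40); movep([*q,62],[pi,0,a+pi/2]); move_l([*q,HT]); 
    command_gripper(0,60); s=st("grip")
    pause(.3); s=st("grip")
    return q,a
E
python3 - <<'E'
from h import *
c=capture("top"); L=sorted(covers(c),key=lambda o:o[1]); o=L[0]; print(np.round(o,2),len(L))
pick(o,pi)
E
```

```text
[468.11 213.82  -0.86  18.87  43.85 270.72 273.68] 2
sq0 t15.1 p [467.2 213.3  13.6] o [3.141 0.    2.285] F [0.2 0.4 0.2] M [ 0.01 -0.02 -0.01] w70.0
sq1 t15.4 p [467.1 213.3  13.9] o [3.14  0.    2.285] F [-1.  -0.6  5.9] M [-0.09  0.1  -0.03] w43.6
lug-direction offset of centre 0.5437202589539616
grip t18.9 p [467.8 213.9  14.1] o [ 3.141e+00 -2.000e-03  7.140e-01] F [-0.5  0.9  6.9] M [0.05 0.2  0.04] w11.0
grip t19.2 p [467.7 213.8  14.1] o [ 3.141e+00 -2.000e-03  7.140e-01] F [0.3 0.9 6.7] M [0.06 0.18 0.04] w11.2
```

```bash
cat >> h.py <<'E'
def portpose(v,yp,corner,th,ht,dy=0.):
    """TCP pose for cover whose lower underside edge (at -x) is at corner=(x,z) in port frame, tilt th"""
    T=Tz(*v); n=np.array([-np.sin(th),0,np.cos(th)])
    O=np.array([corner[0]+40*np.cos(th),dy,corner[1]+40*np.sin(th)])
    P=O+ht*n
    R=Ro.from_euler('z',v[2])*Ro.from_euler('y',-th)*Ro.from_euler('z',pi/2)*Ro.from_euler('x',pi)
    return T(P+[0,yp,92])[0],R.as_euler('xyz')
def inport(v,yp,s,ht):
    """cover centre in port frame from state"""
    R=Ro.from_euler('xyz',s["orientation"]); z=R.as_matrix()[:,2]
    O=s["eef_pos"]+ht*z
    d=O-np.array([v[0],v[1],92]); c,sn=np.cos(v[2]),np.sin(v[2])
    return np.array([c*d[0]+sn*d[1],-sn*d[0]+c*d[1]-yp,d[2]])
E
python3 - <<'E'
from h import *
v=np.load("hdr2.npy"); th=np.radians(15)
move_l([467.4,213.6,215]); s=st("lift")
P,o=portpose(v,130,(-30,80),th,14.1,.78); print(P,o)
movep(P,o); pause(.3); s=st("above"); print(inport(v,130,s,14.1))
for n in("side","top"):
    c=capture(n); pickle.dump(c,open(n+"1.pkl","wb"))
    if n=="side": crop(c,"g4",280,100,480,260,4)
    else: crop(c,"g4t",330,150,530,310,4)
E
```

```text
lift t20.7 p [466.9 213.3 214.1] o [-3.141e+00  2.000e-03  7.140e-01] F [ 0.5  0.3 -3.4] M [0.04 0.01 0.01] w11.2
[532.39079797 -29.91439819 195.97231595] [ 2.87979327e+00 -2.22044605e-16  1.40303839e+00]
above t22.0 p [532.5 -29.2 196. ] o [ 2.88  -0.     1.404] F [ 0.4  0.6 -3.6] M [0.03 0.27 0.02] w11.4
[ 8.64522951  1.48674257 90.37053577]
```

View pics/g4.png

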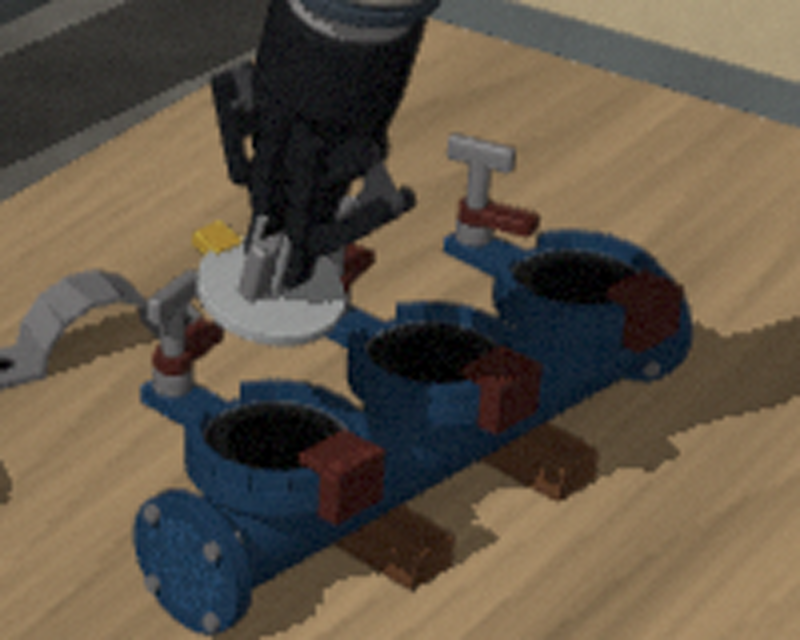

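View pics/g4t.png

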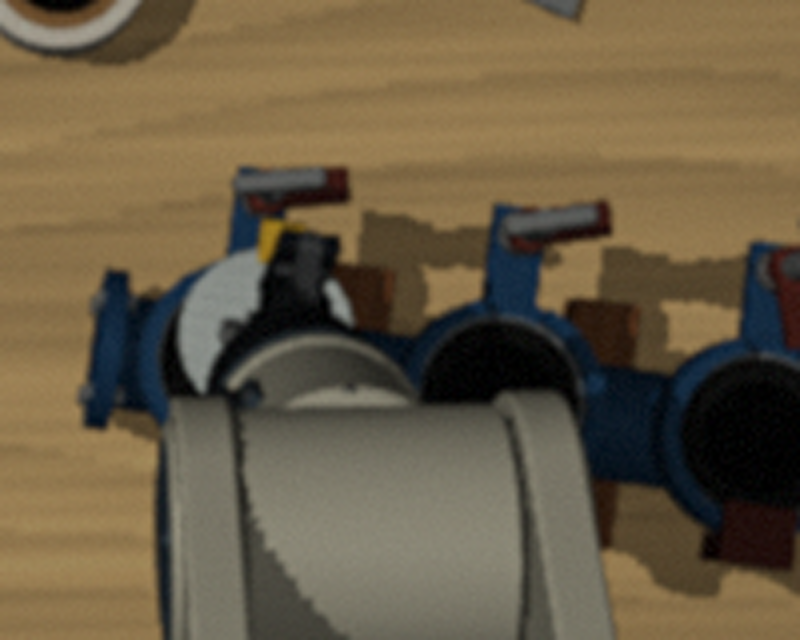

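Run:
```python
from h import *
v=np.load("hdr2.npy"); th=np.radians(15)
for i in range(6): print(inport(v,130,get_state(),14.1).round(2), ); pause(.05)
P,o=portpose(v,130,(-30,25),th,14.1,.78); move_l(P,o,80); 
P,o=portpose(v,130,(-30,4),th,14.1,.78); move_l(P,o,40); pause(.2)
s=st("in");print(inport(v,130,s,14.1).round(2))
for i in range(6): print(inport(v,130,get_state(),14.1).round(2), ); pause(.05)
c=capture("side");crop(c,"g5",280,140,440,260,5)
```

```text
[ 8.63  1.22 90.36]
[ 8.61  1.1  90.37]
[ 8.64  1.01 90.37]
[ 8.63  0.95 90.36]
[ 8.61  0.89 90.35]
[ 8.66  0.84 90.37]
in t24.1 p [532.6 -29.9 120.2] o [ 2.879 -0.     1.403] F [ 0.2 -0.1 -3.6] M [ 0.04  0.26 -0.04] w11.1
[ 8.83  0.79 14.6 ]
[ 8.83  0.79 14.6 ]
[ 8.81  0.8  14.6 ]
[ 8.8   0.8  14.59]
[ 8.76  0.78 14.53]
[ 8.71  0.79 14.49]
[ 8.69  0.79 14.46]
```

View pics/g5.png

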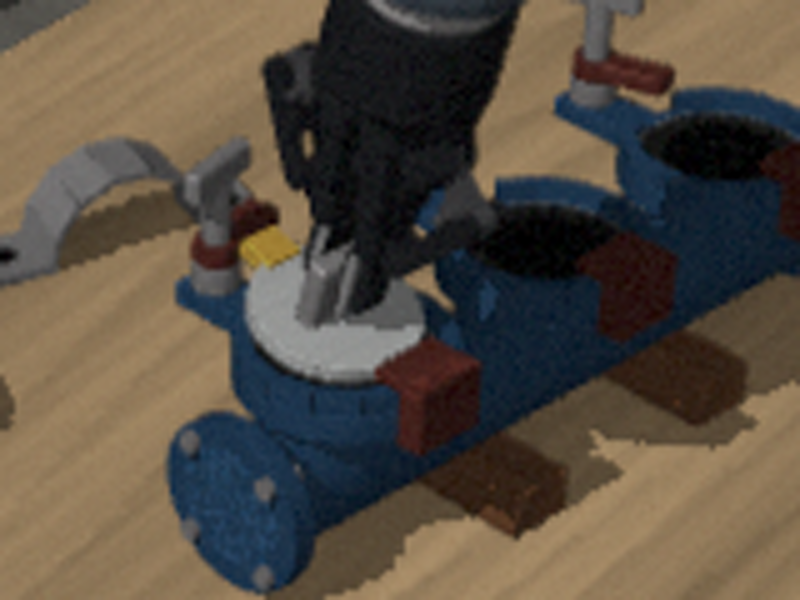

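Run:
```python
from h import *
v=np.load("hdr2.npy"); th=np.radians(15)
def go(cx,cz,t=th,sp=30):
    P,o=portpose(v,130,(cx,cz),t,14.1,.78); move_l(P,o,sp); pause(.25); s=st((cx,cz)); print("   ",inport(v,130,s,14.1).round(2)); return s["force"]
go(-30,2); go(-30,.8); go(-34,.8); go(-37,.8); go(-38.5,.8)
c=capture("side");crop(c,"g6",280,140,440,260,5)
```

```text
(-30, 2) t25.0 p [532.4 -29.9 118. ] o [ 2.88  -0.     1.403] F [ 0.4 -0.2 -3.1] M [ 0.03  0.24 -0.01] w11.1
    [ 8.65  0.8  12.35]
(-30, 0.8) t25.5 p [532.4 -29.9 116.8] o [ 2.88  -0.     1.403] F [ 0.6  0.4 -2.9] M [0.03 0.27 0.01] w11.3
    [ 8.65  0.77 11.18]
(-34, 0.8) t26.0 p [528.6 -29.3 116.8] o [ 2.88  -0.     1.403] F [-0.5 -0.6 -3.3] M [ 0.06  0.24 -0.02] w11.3
    [ 4.75  0.76 11.21]
(-37, 0.8) t26.5 p [525.6 -28.8 116.8] o [ 2.88  -0.     1.403] F [ 1.7 -0.4 -2.8] M [0.06 0.25 0.  ] w11.2
    [ 1.71  0.77 11.18]
(-38.5, 0.8) t27.0 p [524.  -28.5 116.8] o [ 2.88  -0.     1.403] F [-0.1  0.1 -1.9] M [ 0.03  0.26 -0.  ] w10.9
    [ 0.17  0.77 11.16]
```

View pics/g6.png

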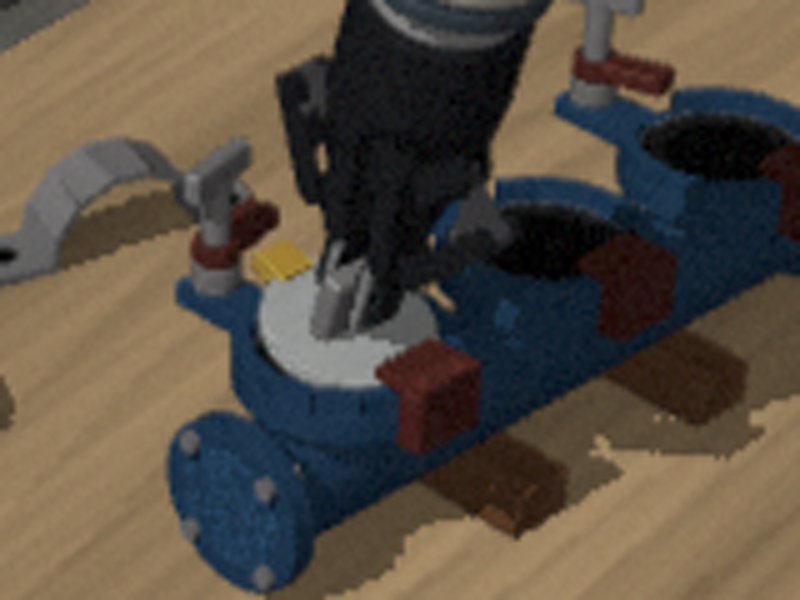

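Edge is under the claw with no contact force. Now level in steps.

Run:
```python
from h import *
v=np.load("hdr2.npy")
def go(cx,cz,t,sp=30):
    P,o=portpose(v,130,(cx,cz),np.radians(t),14.1,.78); move_l(P,o,sp); pause(.2); s=st((cx,cz,t)); print("   ",inport(v,130,s,14.1).round(2)); return s["force"]
for a in (12,9,6,3,1,0):
    f=go(-40+1.5*a/15,.6,a)
    if np.linalg.norm(f)>25: print("STOP");break
else:
    for z in (.2,-.3,-.8):
        f=go(-40,z,0)
        if f[2]>8: break
c=capture("side");crop(c,"g7",280,140,440,260,5)
```

```text
(-38.8, 0.6, 12) t27.5 p [524.2 -28.6 114.4] o [2.932 0.    1.403] F [-0.5  0.1 -3.7] M [ 0.04  0.21 -0.06] w11.2
    [-0.35  0.69  8.64]
(-39.1, 0.6, 9) t28.0 p [524.9 -28.8 112.5] o [2.985 0.    1.403] F [-0.1 -0.6 -3.3] M [-0.01  0.18 -0.03] w10.9
    [-0.36  0.66  6.56]
(-39.4, 0.6, 6) t28.4 p [525.7 -28.9 110.6] o [3.037 0.    1.403] F [-0.1 -0.7 -1.9] M [0.03 0.15 0.01] w10.8
    [-0.32  0.7   4.55]
(-39.7, 0.6, 3) t28.9 p [526.4 -29.  108.6] o [3.089 0.    1.403] F [-0.1 -0.7 -2.9] M [0.01 0.07 0.01] w11.0
    [-0.35  0.72  2.53]
(-39.9, 0.6, 1) t29.3 p [527.  -29.  107.4] o [3.124 0.    1.403] F [ 0.1 -0.6 -2.8] M [-0.03  0.02  0.  ] w10.6
    [-0.19  0.77  1.28]
(-40.0, 0.6, 0) t29.8 p [527.4 -29.1 106.7] o [3.141 0.    1.403] F [-0.  -0.1 -3.2] M [ 0.03  0.01 -0.05] w10.5
    [-0.1   0.76  0.58]
(-40, 0.2, 0) t30.2 p [527.5 -29.1 106.3] o [ 3.142 -0.     1.403] F [-0.4 -0.2 -2.1] M [ 0.02 -0.02  0.05] w10.7
    [-0.    0.79  0.21]
(-40, -0.3, 0) t30.7 p [527.6 -29.1 106.1] o [3.141 0.    1.403] F [-2.5 -0.3  4.9] M [0.06 0.39 0.  ] w11.1
    [ 0.09  0.76 -0.01]
(-40, -0.8, 0) t31.1 p [527.6 -29.1 106.1] o [3.141 0.    1.403] F [-4.8 -1.3 11.5] M [0.02 0.8  0.02] w11.1
    [ 0.1   0.74 -0.02]
```

View pics/g7.png

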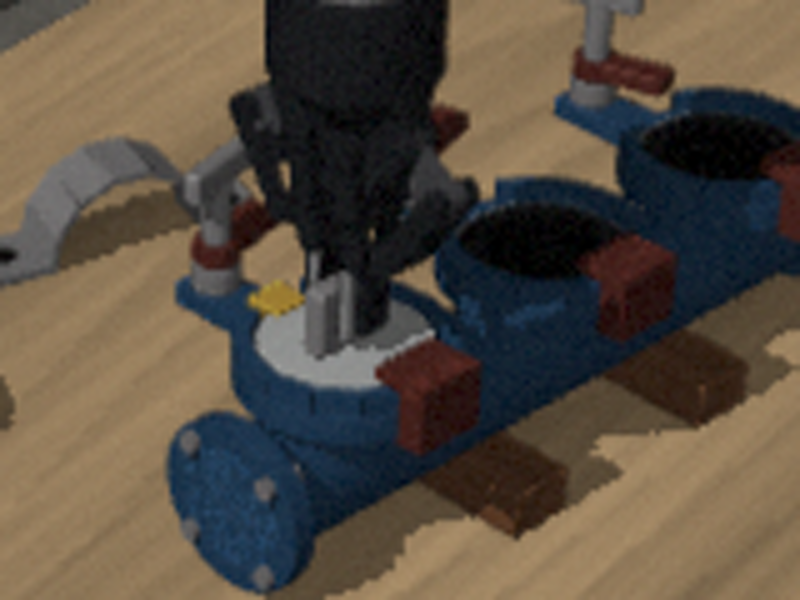

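```bash
cat >> h.py <<'E'
def closedog(v,yp):
    p=Tz(*v)([84,yp,0])[0]
    movep([p[0],p[1],220],[pi,0,v[2]+1.8]); command_gripper(34,25)
    move_l([p[0],p[1],143]); command_gripper(0); st("grip")
    for a in (1.2,.6,.15,-.03):
        movep([p[0],p[1],143],[pi,0,v[2]+a]); st(a)
    pause(.3); st("end"); command_gripper(34); move_l([p[0],p[1],250]); st("up")
E
python3 - <<'E'
from h import *
v=np.load("hdr2.npy")
command_gripper(26); s=st("rel"); e=s["eef_pos"]
P,o=portpose(v,130,(-40,0),0,14.1,.78)
P[2]=230; move_l(P,o); 
closedog(v,130)
c=capture("side");crop(c,"g8",280,140,440,260,5); pickle.dump(c,open("side2.pkl","wb"))
c=capture("top");crop(c,"g8t",330,170,490,290,5); pickle.dump(c,open("top2.pkl","wb"))
for o in covers(c): print(np.round(o,2))
E
```

```text
rel t31.5 p [527.6 -29.1 105.2] o [ 3.141 -0.     1.403] F [-0.2 -0.1 -0.7] M [-0.07  0.02  0.01] w25.8
grip t34.1 p [610.3 -43.9 144.5] o [3.141 0.    1.632] F [-4.3  0.2  6.4] M [-0.01  0.61 -0.03] w9.1
1.2 t34.8 p [610.4 -44.  144.5] o [ 3.141 -0.     1.032] F [-3.2 -1.3  6.3] M [-0.1   0.52 -0.14] w9.2
0.6 t35.4 p [610.6 -44.2 144.5] o [ 3.141e+00 -1.000e-03  4.320e-01] F [-2.9 -1.4  5.3] M [-0.22  0.49 -0.12] w9.0
0.15 t35.9 p [610.6 -44.2 144.5] o [ 3.141e+00 -1.000e-03 -1.800e-02] F [-3.8 -1.3  6.2] M [-0.24  0.55 -0.13] w9.4
-0.03 t36.2 p [610.6 -44.3 144.7] o [ 3.141e+00 -2.000e-03 -1.970e-01] F [-3.1 -1.6  6.3] M [-0.26  0.55  0.5 ] w9.2
end t36.5 p [610.6 -44.3 144.6] o [ 3.141e+00 -2.000e-03 -1.970e-01] F [-3.1 -1.5  7. ] M [-0.29  0.54  0.48] w9.4
up t37.7 p [609.6 -43.8 249. ] o [ 3.141e+00  1.000e-03 -1.980e-01] F [-0.3 -0.1  0.5] M [ 0.05  0.03 -0.03] w33.8
[5.0831e+02 3.8036e+02 2.8000e-01 1.8940e+01 4.3360e+01 1.9207e+02
 2.5653e+02]
[ 5.3544e+02 -3.6660e+01 -2.0000e-01  1.9150e+01  4.1670e+01  3.8786e+02
  2.3923e+02]
```

View pics/g8.png

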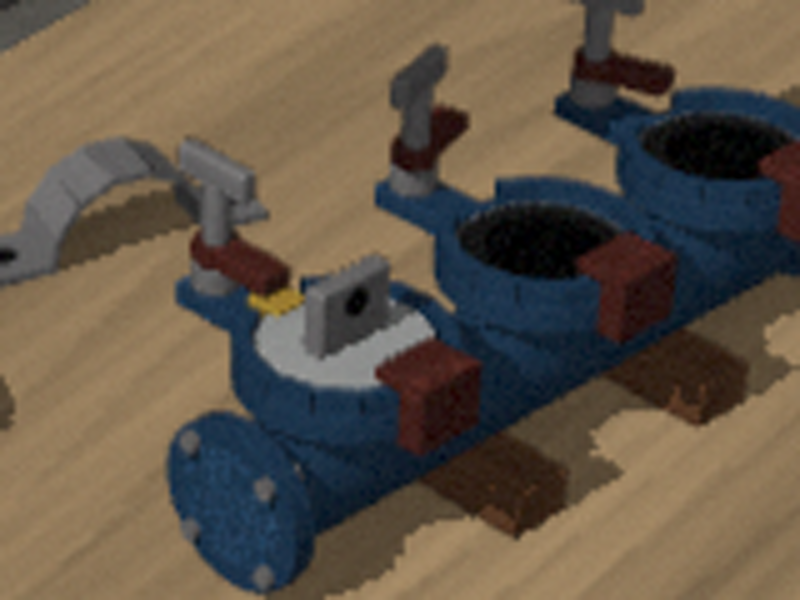

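View pics/g8t.png

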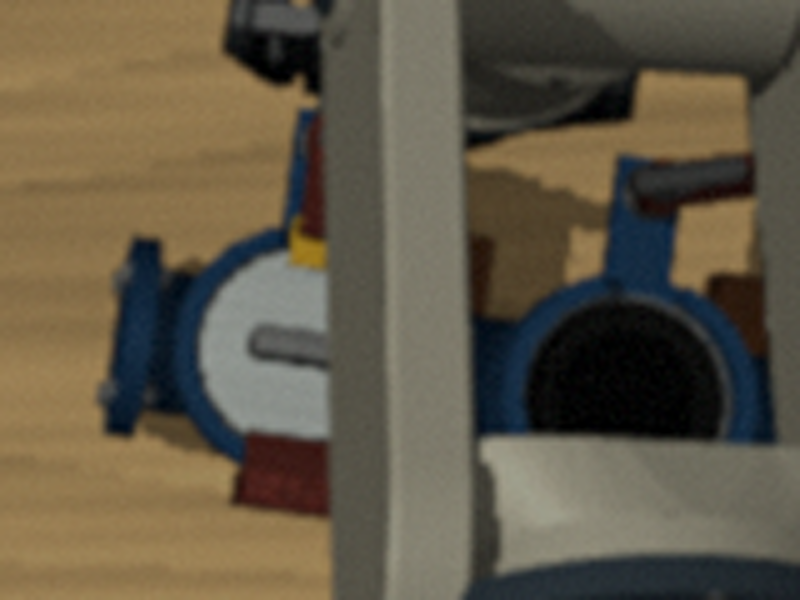

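Run:
```python
from h import *
s_="";c=capture("top"); o=[o for o in covers(c) if o[1]>200][0]; print(np.round(o,2))
x,y,a=o[0]-1.5,o[1]-.7,o[2]
command_gripper(70,20)
movep([x,y,150],[pi,0,a+pi]); move_l([x,y,13]); pause(.2); st("sq0")
command_gripper(0); pause(.2); e1=st("sq1")["eef_pos"]
command_gripper(70); move_l([x,y,62]); command_gripper(40); movep([x,y,62],[pi,0,a+pi/2]); move_l([x,y,13]); pause(.2); st("pre")
command_gripper(0,60); pause(.3); s=st("grip"); e2=s["eef_pos"]
w=np.array([-np.sin(a),np.cos(a)])
dy=(e2-e1)[:2]@w; ht=e2[2]; print("dy",dy,"ht",ht); np.save("grip.npy",[dy,ht])
move_l([x,y,215]); st("lift")
v=np.load("hdr2.npy"); P,q=portpose(v,0,(-30,80),np.radians(15),ht,dy); 
movep(P,q); pause(.3); s=st("above"); print(inport(v,0,s,ht))
c=capture("side");crop(c,"g9",280,100,480,260,4)
```

```text
[5.0812e+02 3.8007e+02 2.8000e-01 1.9000e+01 4.3750e+01 1.9221e+02
 2.5662e+02]
sq0 t42.0 p [507.1 379.8  14. ] o [ 3.141e+00  1.000e-03 -2.859e+00] F [ 0.1  0.2 -0.4] M [ 0.03 -0.    0.04] w69.9
sq1 t42.6 p [506.9 379.7  13.6] o [ 3.141e+00  1.000e-03 -2.859e+00] F [-1.7  0.3  5.5] M [ 0.09  0.18 -0.01] w43.8
pre t45.9 p [507.3 379.9  14.1] o [ 3.140e+00 -1.000e-03  1.854e+00] F [-0.2  0.7  0.7] M [-0.05  0.01 -0.01] w39.7
grip t46.6 p [507.1 379.7  13.8] o [ 3.141 -0.     1.854] F [-0.9 -0.   6.1] M [-0.15  0.15  0.03] w11.3
dy -0.07552636989496313 ht 13.75475253367382
lift t48.1 p [506.1 379.  213.9] o [-3.140e+00  1.000e-03  1.854e+00] F [-0.3 -0.3 -4.5] M [-0.03 -0.07 -0.01] w11.2
above t50.3 p [ 510.8 -158.6  195.6] o [ 2.88  -0.     1.404] F [ 0.3 -0.7 -2.5] M [ 0.03  0.17 -0.03] w11.3
[ 8.76357497  0.33439274 90.30798878]
```

View pics/g9.png

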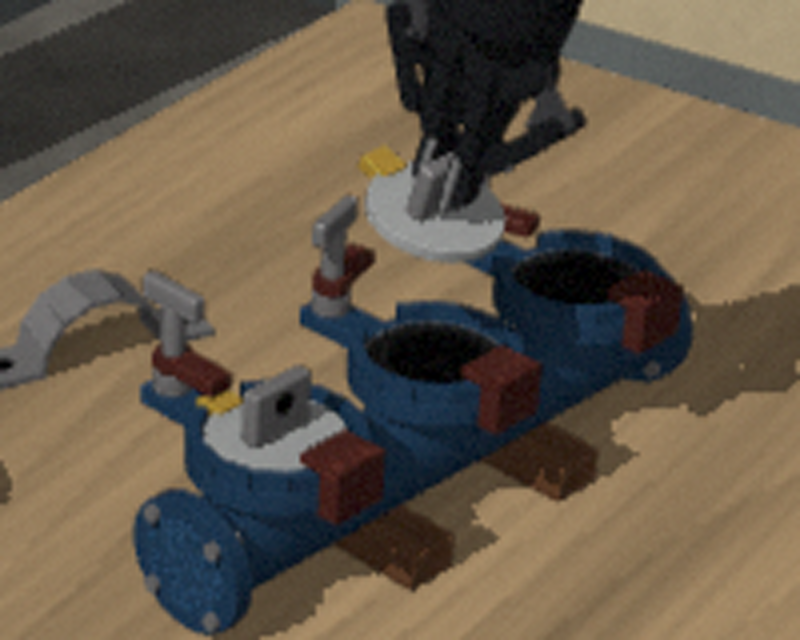

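Run:
```python
from h import *
import sys
v=np.load("hdr2.npy"); dy,ht=np.load("grip.npy")
def go(cx,cz,t=15,sp=30,w=.25,lim=15):
    P,o=portpose(v,0,(cx,cz),np.radians(t),ht,dy); move_l(P,o,sp); pause(w); s=st((cx,cz,t)); print("   ",inport(v,0,s,ht).round(2)); f=s["force"]
    if np.linalg.norm(f)>lim: print("STOP"); capture("side"); sys.exit()
    return f
go(-30,25,sp=80); go(-30,4); go(-30,.8); go(-34,.8); go(-37,.8); go(-38.5,.8)
c=capture("side");crop(c,"g10",280,100,480,260,4)
for a in (12,9,6,3,1,0): go(-40+1.5*a/15,.6,a)
for z in (.2,-.3,-.8):
    f=go(-40,z,0)
    if f[2]>8: break
c=capture("side");crop(c,"g11",280,100,480,260,4)
```

```text
(-30, 25, 15) t51.5 p [ 510.9 -159.1  141.1] o [2.879 0.    1.403] F [-0.6 -0.9 -2.4] M [0.09 0.2  0.02] w10.9
    [ 8.95 -0.13 35.85]
(-30, 4, 15) t52.5 p [ 510.7 -159.   119.8] o [2.88  0.    1.403] F [-0.2  1.  -4.4] M [ 0.04  0.26 -0.02] w10.8
    [ 8.74 -0.11 14.51]
(-30, 0.8, 15) t53.1 p [ 510.7 -158.9  116.5] o [ 2.88  -0.     1.403] F [-0.1 -0.2 -3.3] M [ 0.04  0.34 -0.01] w10.9
    [ 8.67 -0.06 11.17]
(-34, 0.8, 15) t53.6 p [ 506.7 -158.3  116.5] o [2.88  0.    1.403] F [-0.  -0.4 -2.9] M [ 0.02  0.25 -0.03] w11.1
    [ 4.69 -0.09 11.18]
(-37, 0.8, 15) t54.1 p [ 503.8 -157.8  116.5] o [2.88  0.    1.403] F [-0.7  0.1 -3.9] M [ 0.03  0.28 -0.01] w11.5
    [ 1.7  -0.09 11.19]
(-38.5, 0.8, 15) t54.6 p [ 502.3 -157.6  116.5] o [2.88  0.    1.403] F [-0.2  0.2 -4.2] M [ 0.07  0.28 -0.01] w11.3
    [ 0.18 -0.09 11.18]
(-38.8, 0.6, 12) t55.1 p [ 502.6 -157.5  114.2] o [ 2.932 -0.     1.403] F [ 1.2  0.  -2.7] M [ 0.09  0.25 -0.01] w10.9
    [-0.21  0.01  8.73]
(-39.1, 0.6, 9) t55.6 p [ 503.3 -157.6  112.3] o [ 2.985 -0.     1.403] F [-0.   0.9 -2.8] M [ 0.03  0.15 -0.02] w11.0
    
[... 301 characters left out ...]
]
(-39.9, 0.6, 1) t57.1 p [ 505.2 -158.   107. ] o [ 3.124 -0.     1.403] F [-0.3  0.3 -2.4] M [-0.01  0.02 -0.06] w11.0
    [-0.14 -0.05  1.3 ]
(-40.0, 0.6, 0) t57.6 p [ 505.5 -158.1  106.4] o [ 3.141 -0.     1.403] F [-0.5 -0.3 -3. ] M [-0.04  0.01  0.01] w10.7
    [-0.08 -0.07  0.6 ]
(-40, 0.2, 0) t58.1 p [ 505.6 -158.1  106. ] o [ 3.142 -0.     1.403] F [ 0.7 -0.6 -3.3] M [-0.03  0.01 -0.01] w11.4
    [ 0.01 -0.08  0.22]
(-40, -0.3, 0) t58.6 p [ 505.7 -158.1  105.7] o [3.141 0.    1.403] F [-2.3  0.1  4.9] M [0.09 0.37 0.06] w11.3
    [ 0.1  -0.1  -0.01]
(-40, -0.8, 0) t59.1 p [ 505.7 -158.1  105.7] o [3.141 0.    1.403] F [-4.7  1.8 11.4] M [0.19 0.68 0.01] w11.0
    [ 0.13 -0.08 -0.04]
```

View pics/g11.png

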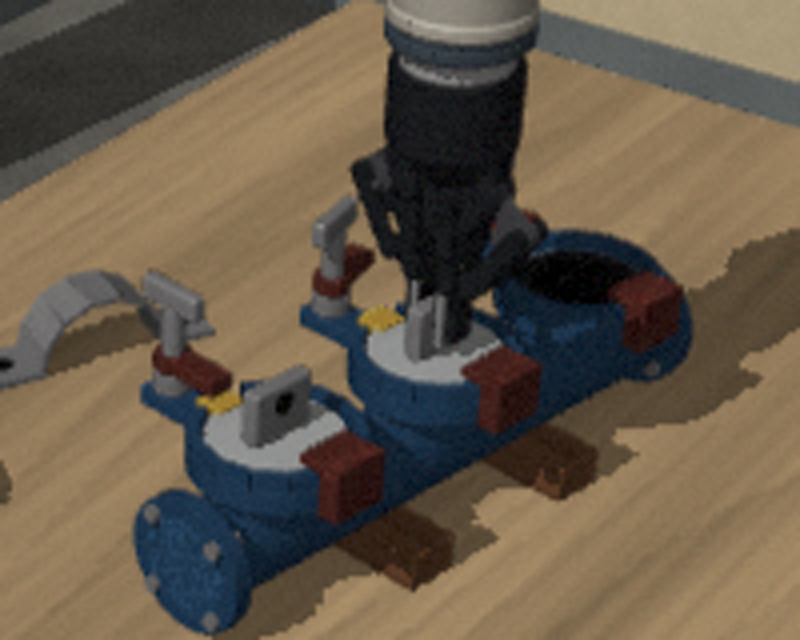

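Seated level in the middle port. Release and close its dog, then clear the view.

Run:
```python
from h import *
v=np.load("hdr2.npy"); dy,ht=np.load("grip.npy")
command_gripper(26); st("rel")
P,o=portpose(v,0,(-40,0),0,ht,dy); P[2]=230; move_l(P,o)
closedog(v,0)
movep([173.8,-600,280],[pi,0,.28]); st("away")
v=np.load("hdr2.npy");T=Tz(*v)
for n in("side","top"):
    c=capture(n); pickle.dump(c,open(n+"3.pkl","wb")); cv2.imwrite(f"pics/{n}3.png",c["img"][:,:,::-1])
    if n=="side": crop(c,"g12",280,100,480,260,4)
    else:
        crop(c,"g12t",340,170,560,310,3)
        for o in covers(c): print(np.round(o,3))
```

```text
rel t59.5 p [ 505.7 -158.1  104.8] o [3.141 0.    1.403] F [-0.3 -0.1 -0.5] M [ 0.04 -0.02  0.  ] w25.8
grip t62.1 p [ 588.5 -172.3  144.4] o [3.141e+00 1.000e-03 1.633e+00] F [-3.8 -0.8  5.4] M [-0.1   0.56  0.12] w9.2
1.2 t62.8 p [ 588.5 -172.4  144.4] o [3.141 0.    1.032] F [-3.8 -0.4  5.4] M [-0.18  0.54 -0.15] w9.1
0.6 t63.4 p [ 588.5 -172.4  144.4] o [ 3.141 -0.     0.432] F [-4.2 -0.4  5.4] M [-0.2   0.65 -0.12] w9.4
0.15 t63.9 p [ 588.5 -172.5  144.4] o [ 3.141e+00 -1.000e-03 -1.800e-02] F [-2.3 -0.4  6. ] M [-0.29  0.74 -0.15] w9.1
-0.03 t64.2 p [ 588.5 -172.5  144.5] o [ 3.141e+00 -1.000e-03 -1.970e-01] F [-3.5 -0.3  4.6] M [-0.33  0.72  0.51] w9.5
end t64.5 p [ 588.6 -172.5  144.5] o [ 3.141e+00 -1.000e-03 -1.970e-01] F [-3.3 -0.4  6.8] M [-0.26  0.73  0.45] w9.1
up t65.7 p [ 587.9 -171.9  249. ] o [-3.141e+00  1.000e-03 -1.980e-01] F [ 0.1  0.1 -0.1] M [-0.05  0.01 -0.04] w33.7
away t67.9 p [ 174.6 -599.7  279.9] o [-3.141 -0.     0.281] F [ 0.9 -0.1 -0.5] M [-0.02 -0.01  0.03] w33.9
[ 5.10759e+02 -1.78503e+02 -1.54000e-01  2.03980e+01  4.21570e+01
  4.55056e+02  2.49278e+02]
[ 5.33743e+02 -3.90270e+01 -1.55000e-01  2.02490e+01  4.29330e+01
  3.89000e+02  2.40000e+02]
```

View pics/g12.png

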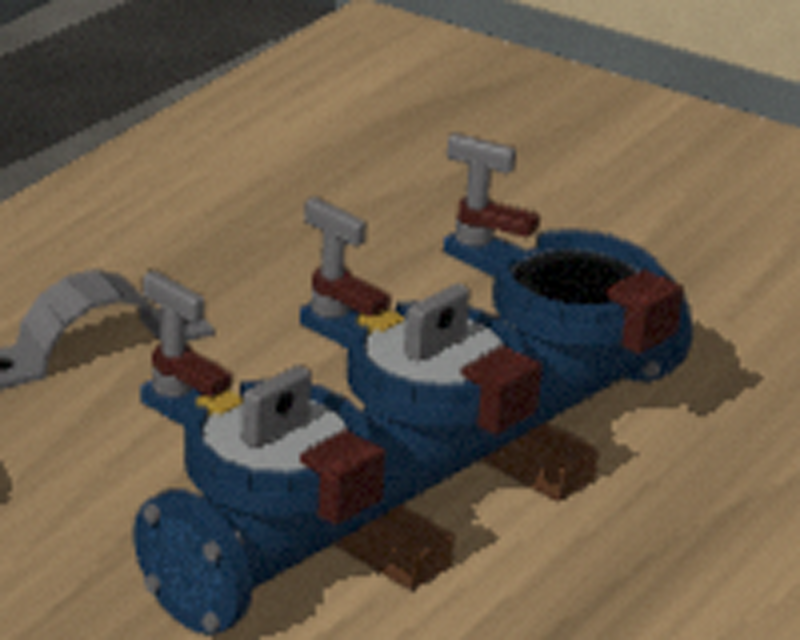

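View pics/g12t.png

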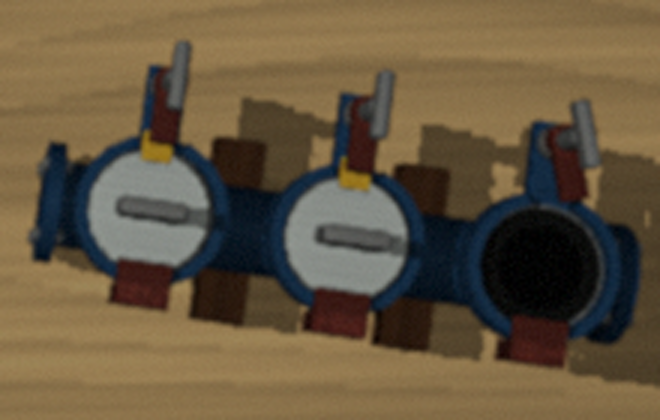

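View pics/top3.png

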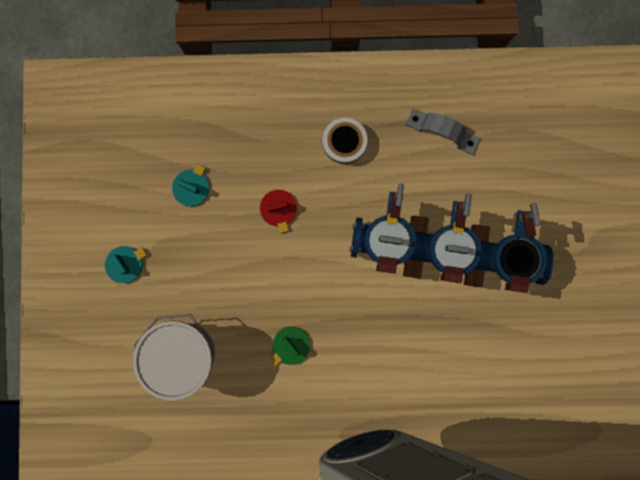

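View pics/side3.png

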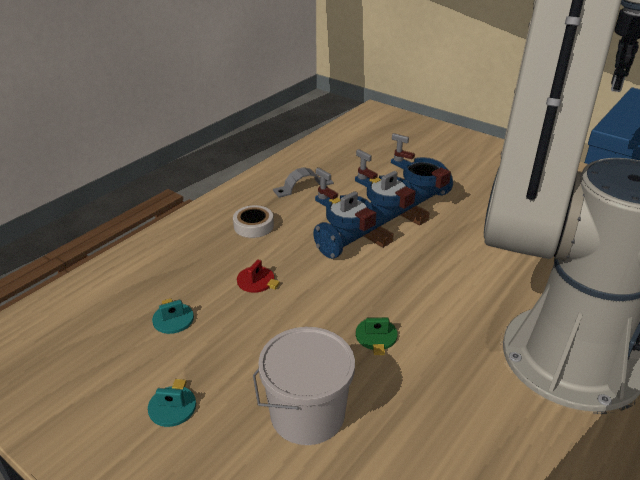

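Run:
```python
from h import *
movep([400,250,350],[pi,0,1.5])
for n in("side","top"):
    c=capture(n); cv2.imwrite(f"pics/{n}4.png",c["img"][:,:,::-1])
a=np.hstack([cv2.resize(cv2.imread(f"pics/{n}4.png"),(400,300)) for n in("top","side")]); cv2.imwrite("pics/b4.png",a)
```

```text
(no output)
```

View pics/b4.png

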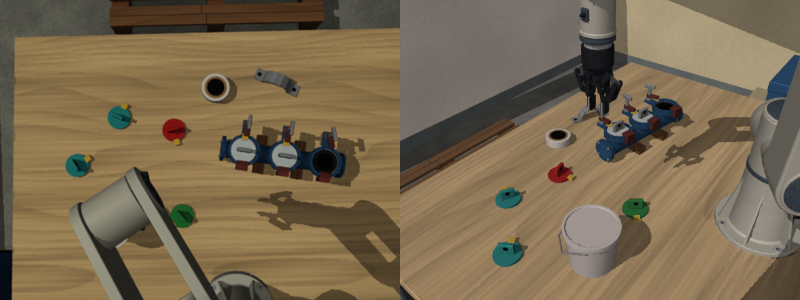

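The area that was hidden under the arm is empty, so there is no third cover. The robot is clear of everything and I'm handing in.

Run:
```python
from h import *
st("final"); finish_job()
```

```text
final t71.2 p [400.3 249.7 349.9] o [-3.142  0.     1.499] F [-0.7 -0.5 -0. ] M [-0.07  0.02 -0.05] w34.3
the job is handed in; nothing more can be done
```

The job is handed in at 71 s of the 210 s limit: both grey aluminium covers are fitted, one in the +y end port and one in the middle port. The third port stays open because there were only two covers. I checked for a third one after moving the arm, and the bench area it had been hiding was empty. I left the red, green and turquoise look-alikes alone.

**Fitting:** I opened each dog by its T-handle and put the cover's edge under the claw at a 15° tilt. Each cover then went level and down to contact at seat height (computed underside within 0.05 mm of the seat).

**Last checks:**
- **Cover position:** from the arm's readings before release, both centres are within about 0.2 mm of the port centres. This relies on a header position I corrected using the T-handles.
- **Dogs:** each T-handle turned to its stop, with about 0.5 N m of torque at the end. The final pictures show both noses over the yellow tabs.
- **Bystanders:** the pail, clamp and roll look unmoved in the before and after pictures, and the arm touched nothing at hand-in.

**Disagreements:**
- The two camera calibrations disagreed by 1–2 pixels, and the first header estimate was about 1.3 mm off. I used the positions felt while gripping the T-handles instead.
- The automatic cover finder gave seated-cover positions several mm off in the last picture. It assumes covers lie on the bench rather than in the ports, so I did not use those numbers.

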